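# Clamp the sample carriage to the analyser seal with the draw latch

### The arm

A 6-joint arm with a two-finger parallel gripper is mounted at the origin on the work surface. World frame = base frame: x ahead of the robot, y to its left, z up, the work surface at z = 0. Lengths are in m, angles in rad, forces in N, time in s.
With the tool pointing down it reaches from about 0.225 to 0.875 m from the base axis. Payload 3.4 kg.
Tool frame: the origin (TCP) lies at the very end of the fingers, on their centre line; the grasp point (between the pads) lies 19 mm behind it (manip.grasp_offset is the distance from the TCP to the grasp point, in m); x points along the fingers, y is the direction in which the jaws open and shut, and the axes are right-handed (so a half turn about x gives the same grasp; the last joint's range is limited). The gripper opens to 85 mm and grips with 20 to 120 N. Pads are 22 mm wide; open, the fingers measure 114 mm over their backs; the gripper's body (76 mm by 85 mm) begins 54 mm behind the grasp point. The pads swing forward as they close: fully open they stand 13 mm farther back than shut.
Start: joints at [-1.356, 0.276, 1.505, -0, 1.361, -0.121], TCP at [0.189, -0.543, 0.231] pointing down, gripper open.
Joint ranges: [-2.89, 2.89], [-0.75, 2.08], [0.22, 2.7], [-1.18, 4.32], [0.11, 2.71], [-2.7, 2.7]. Speed limits (rad/s): [2.57, 2.57, 3.14, 3.14, 3.14, 3.14].

### API

Orientations are given as a unit quaternion [w, x, y, z].
In Python, from rig import manip gives the robot as it stands.
- The arm moves only by the tool step_arm, never from a script. Its argument "increments" is a list of rows, each an object with "grip": the opening, from 0 (shut) to 1 (fully open); "delta_pos": the shift along the world's x, y, z in m, a list of three; "twist": the turn about the world's z in degrees. A call has 1 to 10 rows; each row shifts and turns the commanded pose from where the row before left it; what a row does not reach is not made up. A row lasts 1/12 s, in which the tool goes at most 41.7 mm and 7.16 degrees, less where a joint would pass 70% of its speed; a pose out of reach is approached as far as the arm can. A call with a gripper value outside its range is refused whole. The fingers move at their own pace and stop on an object; "force" is the grip in N (left out, the last holds). Time passes only in rows, so rows that do not move let the fingers close. It gives the time, the measured TCP pose, the force and the opening at its end, in the units of the state.
- manip.get_state(): the state, without advancing time (a new reading comes with each control period).
- manip.get_image(name): name is "side" or "top"; returns a dict with "img" (480x640x3 uint8, red, green, blue), "fx", "fy", "cx", "cy" (pixels), "rvec" (rotation vector, rad) and "tvec" (3), from world to camera coordinates, as OpenCV has them. Camera axes: x right, y down, z forward; pixel columns grow to the right and rows downward; lengths in m; the calibration is good to about 2 mm. A picture is of the moment at which its call begins. There is no depth.
- manip.sign_off(): hands the job in, once; it reports no verdict.
The state is a dict: "clock": time; "qpos": joint angles; "qd": joint speeds; "effort": joint torques, N m; "position": TCP position; "ee_rot": TCP orientation; "contact_force": force on the tool from outside, world axes, zero at the start; "moment": the same for the moment, N m; "width": finger opening in m.
Only numpy, scipy, OpenCV 4.12 (cv2) and the standard library are available. Lean on these libraries where they do the work, as an engineer would, in place of code of your own. Each camera call takes 0.05 s, during which the arm holds its last target. There are 200 camera calls.

### The job

Push the sample carriage up until it just touches the rubber seal, hook the latch's wire loop over the keeper on the carriage, and press the latch lever down flat past centre so that the carriage stays clamped against the seal when you let go. Work gently and by feel: never push on the carriage, force the loop against the keeper or press on the lever with more than 35 newtons, and leave the other things on the bench where they are.

Things in the scene. Friction and masses are not known exactly. Their poses are not given: they have to be found in the camera images.
- station: Sealing station, fixed to the bench: base plate 310 x 200 x 15 mm, blue head block (top 75 mm up), grey carriage on rails, steel draw latch on top. Origin on the bench under the lever's pivot; x ('outwards') runs along the rails from head to carriage, z up, y = axis of the latch hinges. Latch, keeper and carriage are centred on y = 0. Coordinates (x, z) in these notes: mm in this frame.
- pivot (a point): The lever's fixed hinge pin, at (0, 97), between two small ears on the head.
- lever_tip (a point): Middle of the outer face of the lever's finger plate (30 x 16 mm), the face to press. The lever is a steel strip 18 mm wide; this point lies 56 mm from the pivot along the lever and 6.5 mm off it towards the outer face (the upper side when the lever is flat, the carriage side when it is upright).
- lever (a joint): Lever angle, rad: 0 = home, flat on its rest, pointing away from the carriage (-x); 1.57 = upright; stop at 2.7, leaning over the carriage. Starts at about 1.75 to 2.05; light friction, stays where left. With the loop hooked, pushing it down takes up to about 15 N at the tip; past dead centre (near 0.45) the seal's spring snaps it home.
- loop_hinge (a point): The loop's hinge on the lever: 14 mm from the pivot along the lever and 5 mm off it away from the outer face, so at (-14, 92) with the lever flat; it swings with the lever around the pivot.
- loop (a joint): Angle of the wire loop relative to the lever, rad: the loop's elevation above the horizontal (outwards from its hinge) is loop minus lever. Starts raised about 0.25 to 0.85 rad; light friction, stays where left.
- bar (a point): Middle of the loop's cross bar, 80 mm from the loop's hinge: 5 mm wire, 34 mm long, along y. The side wires at y = +-17 mm straddle the keeper. This bar goes over the keeper's lip.
- roller (a point): Centre of the loop's finger grip: a black roller 12 mm thick, 24 mm long along y, on a stem from the bar; seen along the loop, 14 mm beyond the bar and 28 mm to its upper side. It turns freely on its pin: take it by its flat ends from above (fingers closing along y) and the loop swivels as it is led; loop and lever follow.
- carriage (a joint): Carriage position along the rails, m, growing outwards: 0.006 = first touch on the seal, 0 = nominal clamped place. The seal springs at 6 N per mm. Starts at 0.028 to 0.045. Slides with about 2 N of friction, stays where left. The loop can reach over the keeper only when the carriage is up to the seal (below about 0.0085).
- push (a point): On the flat outer face of the carriage's upright end plate (70 mm wide, from 19 to 69 mm above the bench), 58 mm above the bench and 52 mm outwards of the nominal bar centre: push here, inwards (-x). The base plate's top lies 15 mm above the bench, the carriage's top 60 mm (two low white vial caps on it reach 67 mm).
- keeper_nominal (a point): NOMINAL centre of the hooked bar, on the carriage at height 89 mm. The keeper is a steel hook 16 mm wide, open outwards, on a slotted, height-adjustable foot: the real hook stands up to 2.5 mm inwards or outwards and up to 6 mm higher or lower than this point (not measured: find it by feel). The bar goes over the lip, down onto the floor, then inwards under the lip to the post.
- lip_nominal (a point): NOMINAL outer upper edge of the keeper's lip, 4.5 mm outwards of and 8.5 mm above the nominal bar centre; shifts with the real hook. Lip 4.5 mm thick; the floor lies 8 mm below its underside (4 mm below the bar centre; the 5 mm bar has 3 mm of play) and reaches 9.5 mm farther out than the lip; the post's face is 7 mm inwards of the lip's end.
- spare_ring: bystander: black rubber ring, 40 mm across, 6 mm high, lying on the base plate beside the head
- vial: bystander: small capped glass vial, 20 mm wide, 45 mm high, standing on the base plate
- reagent: bystander: reagent bottle, 70 mm wide, 150 mm high
- beaker: bystander: glass beaker, 80 mm wide, 90 mm high
- jar: bystander: jar, 60 mm wide, 70 mm high
- driver: bystander: screwdriver lying on the bench
- dish: bystander: white plastic dish, 100 x 70 x 25 mm

How it is judged:
By the outcome, as a careful person would: the job done as asked, in the order asked, and still so for the second after the job is handed in, with the robot touching nothing.
It also fails if it takes over 67 s, if anything falls off the work surface, if the arm or the gripper's body presses on something with over 40 N, if the wrist force passes 120 N, or if a joint passes its speed limit or range.

## Working session

There is one attempt and no reset: what is moved stays moved. The work goes in short steps, Python scripts to look and compute and a tool call to move; the robot and the scene stay as the last step left them, time stands still between calls to the robot, and variables do not carry over. Pictures are saved under pics/ and viewed, about 8 in all and at most 12, crops included, and the job is handed in when it is done.

Besides the shell and the picture viewer there is one more tool, called by a JSON object that holds its "method" and its "body". step_arm: Moves the arm, as the interface text tells. Its arguments: {"type":"object","properties":{"increments":{"type":"array"},"force":{"type":"number"}},"required":["increments"]}

```bash
mkdir -p pics; ls
cat > h.py <<'E'
import numpy as np, cv2
from rig import manip
def cam(n):
    c=manip.get_image(n); K=np.array([[c['fx'],0,c['cx']],[0,c['fy'],c['cy']],[0,0,1.]])
    return c['img'],K,np.array(c['rvec'],float),np.array(c['tvec'],float)
def save(img,f,box=None,size=None):
    if box: img=img[box[1]:box[3],box[0]:box[2]]
    if size: img=cv2.resize(img,size,interpolation=cv2.INTER_CUBIC)
    cv2.imwrite('pics/'+f,img[:,:,::-1])
def proj(P,K,r,t): return cv2.projectPoints(np.atleast_2d(np.array(P,float)),r,t,K,None)[0][:,0]
def ray(uv,K,r,t):
    R=cv2.Rodrigues(r)[0]; return -R.T@t, R.T@np.linalg.inv(K)@np.array([*uv,1.])
def onz(uv,z,C): 
    o,d=ray(uv,*C); return o+d*(z-o[2])/d[2]
def tri(uv1,C1,uv2,C2):
    o1,d1=ray(uv1,*C1);o2,d2=ray(uv2,*C2)
    s=np.linalg.lstsq(np.c_[d1,-d2],o2-o1,rcond=None)[0]; a=o1+d1*s[0];b=o2+d2*s[1]
    return (a+b)/2,np.linalg.norm(a-b)
E
python3 - <<'E'
from h import *
import pickle
d={}
for n in('side','top'):
    i,K,r,t=cam(n); d[n]=(K,r,t); save(i,n+'0.png'); print(n,K[0,0],ray((320,240),K,r,t))
pickle.dump(d,open('cal.pkl','wb'))
print(manip.get_state(),manip.grasp_offset)
E
```

```text
pics
side 514.7863292518383 (array([-0.10815827,  0.72422952,  0.7819186 ]), array([ 0.56084804, -0.61098664, -0.55878062]))
top 573.4839417811316 (array([ 4.35337505e-01, -1.23057897e-03,  1.28766270e+00]), array([ 0.11604716, -0.00779578, -0.99321415]))
{'clock': 0.1, 'qpos': array([-1.35601361e+00,  2.76530563e-01,  1.50602960e+00, -3.81982726e-06,
        1.36068490e+00, -1.21019951e-01]), 'qd': array([-2.61298642e-05, -9.07380070e-04, -1.31440726e-03,  1.69642540e-03,
        3.40918885e-06,  1.45068558e-03]), 'effort': array([ 9.80755249e-04, -4.17699766e+01, -2.46405905e+01, -2.89942882e-04,
        5.80569991e-03,  2.00626971e-06]), 'position': array([ 0.18935851, -0.54242077,  0.23051769]), 'ee_rot': array([-0.11758386, -0.69713422, -0.11875089,  0.69719161]), 'contact_force': array([-0.0701635 , -0.55830347, -0.02580237]), 'moment': array([-0.04691811, -0.03198389,  0.01534925]), 'width': 0.08505755353495727} 0.0187
```

View pics/side0.png

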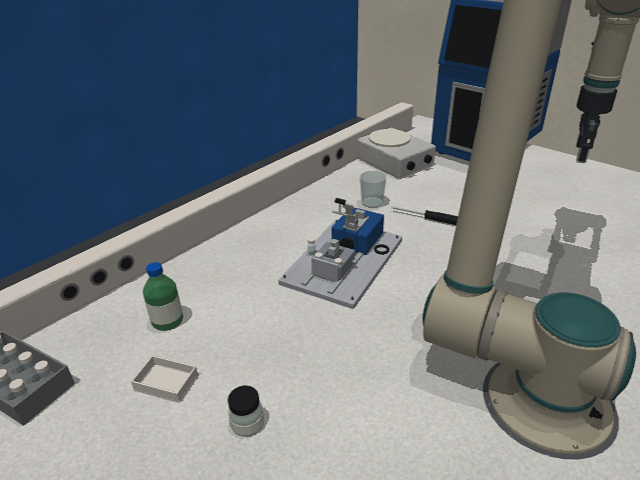

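View pics/top0.png

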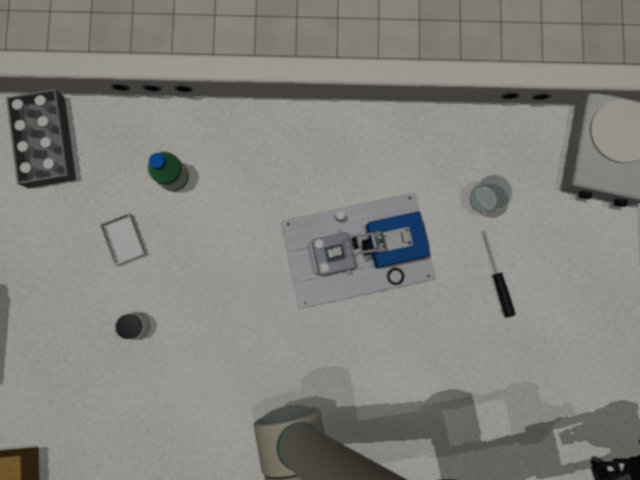

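Run:
```python
import cv2
a=cv2.imread('pics/top0.png')[185:311,275:443];b=cv2.imread('pics/side0.png')[190:310,275:410]
cv2.imwrite('pics/t1.png',cv2.resize(a,(798,598),interpolation=cv2.INTER_CUBIC))
cv2.imwrite('pics/s1.png',cv2.resize(b,(675,600),interpolation=cv2.INTER_CUBIC))
```

```text
(no output)
```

View pics/t1.png

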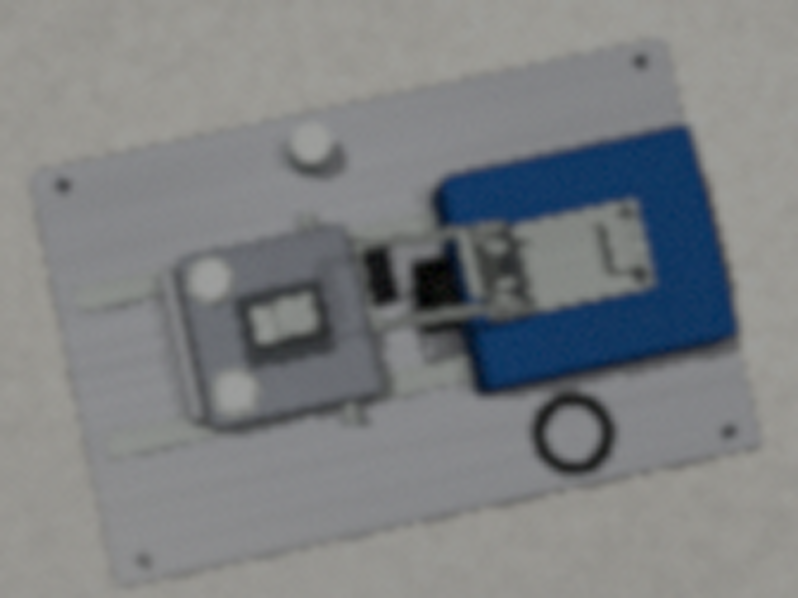

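View pics/s1.png

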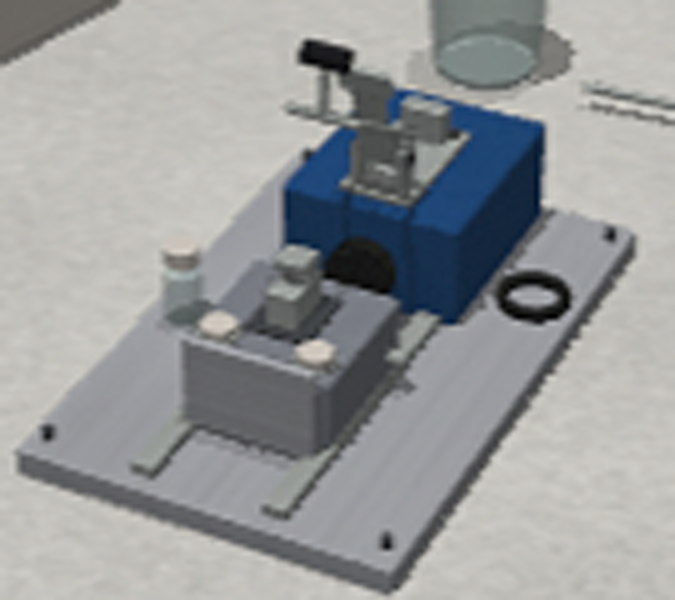

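```bash
cat > fit.py <<'E'
from h import *
import pickle
from scipy.optimize import least_squares
cal=pickle.load(open('cal.pkl','rb'))
T=lambda u,v:(275+u/4.75-.4,185+v/4.746-.4)
S=lambda u,v:(275+u/5-.4,190+v/5-.4)
def pts(p):
    X,Y,yaw,lev,loop,c,pcx,pcy=p
    piv=np.array([0,97.]);l=np.array([-np.cos(lev),np.sin(lev)]);o=np.array([np.sin(lev),np.cos(lev)])
    h=piv+14*l-5*o; e=loop-lev; a=np.array([np.cos(e),np.sin(e)]);n=np.array([-np.sin(e),np.cos(e)])
    bar=h+80*a; rol=bar+14*a+28*n; tip=piv+56*l+6.5*o; pf=65.94+52+c*1000
    P={'c1':(pcx+155,pcy-100,15),'c2':(pcx-155,pcy-100,15),'c3':(pcx-155,pcy+100,15),'c4':(pcx+155,pcy+100,15),
    'rol':(rol[0],0,rol[1]),'b1':(bar[0],-19,bar[1]),'b2':(bar[0],19,bar[1]),'tip':(tip[0],0,tip[1]),
    'e1':(pf,-35,69),'e2':(pf,35,69),'piv':(0,0,97),'hinge':(h[0],0,h[1]),'lip':(pf-52+4.5,0,97.5)}
    cs,sn=np.cos(yaw),np.sin(yaw)
    return {k:np.array([X+(cs*x-sn*y)/1000,Y+(sn*x+cs*y)/1000,z/1000]) for k,(x,y,z) in P.items()}
if __name__=='__main__':
    # station x ~ world +y ; station y ~ world -x
    obs=[('c4','top',T(118,585)),('c1','top',T(32,170)),('c2','top',T(662,42)),('c3','top',T(762,445)),
     ('c1','side',S(17,460)),('c4','side',S(395,578)),('c3','side',S(635,237)),
     ('e1','top',T(165,268)),('e2','top',T(198,425)),('e1','side',S(183,340)),('e2','side',S(318,378)),
     ('rol','top',T(380,275)),('rol','side',S(327,55)),('tip','side',S(368,95)),('tip','top',T(462,265)),('b1','side',S(288,105))]
    # station y sign: z up, x ~ +Y world => y ~ -X world (toward robot): +y side is image-bottom
    def f(p):
        P=pts(p); return np.concatenate([proj(P[k],*cal[n])[0]-np.array(uv) for k,n,uv in obs]+[[ (p[3]-1.9)*2,(p[4]-.55)*.5,p[7]/3]])
    s=least_squares(f,[.45,0,1.7,1.9,.55,.036,50,0],x_scale=[.01,.01,.02,.1,.1,.005,10,5],loss='soft_l1')
    print(s.x.round(4),s.cost)
    for (k,n,uv),r in zip(obs,f(s.x)[:-3].reshape(-1,2)): print(k,n,r.round(1))
    for k,v in pts(s.x).items(): print(k,v.round(4))
    pickle.dump(s.x,open('pose.pkl','wb'))
    P=pts(s.x)
    for n,b,z in(('top',(275,185,443,311),4.75),('side',(275,190,410,310),5)):
        im=cv2.imread(f'pics/{n}0.png')[b[1]:b[3],b[0]:b[2]]; im=cv2.resize(im,None,fx=z,fy=z,interpolation=cv2.INTER_CUBIC)
        for k,v in P.items():
            u=(proj(v,*cal[n])[0]-b[:2]+.4)*z; u=tuple(int(x) for x in u); cv2.circle(im,u,3,(0,0,255),-1); cv2.putText(im,k,(u[0]+4,u[1]),0,.4,(0,0,255),1)
        cv2.imwrite(f'pics/{n}_ov.png',im)
E
python3 fit.py
python3 -c "
import cv2,numpy as np
a=cv2.imread('pics/top_ov.png')[150:450,100:500];b=cv2.imread('pics/side_ov.png')[20:420,150:550]
c=np.hstack([cv2.resize(a,(400,300)),b[:400,:400][:400]][0:1]+[b[:300,:400]]);cv2.imwrite('pics/ov.png',c)"
```

```text
[ 5.73700e-01 -1.35900e-01  1.80460e+00  1.86860e+00  2.47780e+00
  2.61000e-02  4.21689e+01 -1.18800e-01] 5.2539300501707995
c4 top [-0.6  0.8]
c1 top [-1.3  0.5]
c2 top [ 0.4 -1.4]
c3 top [0.2 0.2]
c1 side [-0.3 -1.4]
c4 side [-0.2 -0.3]
c3 side [ 1.  -0.8]
e1 top [-0.1  0.3]
e2 top [-0.1 -0.8]
e1 side [ 0.3 -0.3]
e2 side [-0.2 -0. ]
rol top [0.2 0.2]
rol side [ 0.3 -0. ]
tip side [-0.9 -0.6]
tip top [-0.   0.5]
b1 side [0.1 0.5]
c1 [0.6254 0.0791 0.015 ]
c2 [ 0.6973 -0.2225  0.015 ]
c3 [ 0.5027 -0.2688  0.015 ]
c4 [0.4309 0.0327 0.015 ]
rol [ 0.5597 -0.0772  0.1886]
b1 [ 0.5772 -0.0684  0.1576]
b2 [ 0.5402 -0.0772  0.1576]
tip [ 0.5685 -0.1139  0.1486]
e1 [0.5744 0.0123 0.069 ]
e2 [ 0.5063 -0.0039  0.069 ]
piv [ 0.5737 -0.1359  0.097 ]
hinge [ 0.5739 -0.1366  0.1119]
lip [ 0.5514 -0.042   0.0975]
```

View pics/ov.png

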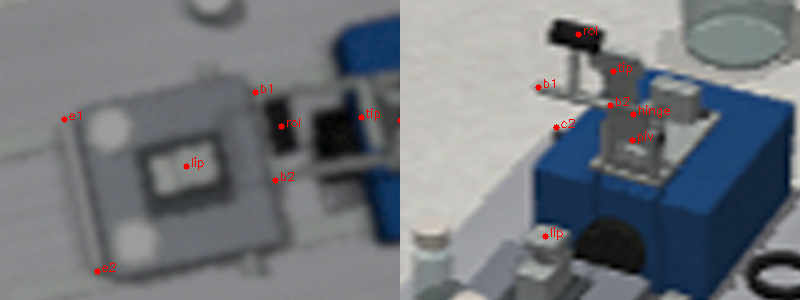

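Run:
```python
from scipy.spatial.transform import Rotation as R
import numpy as np
q=[-0.11758386,-0.69713422,-0.11875089,0.69719161]
M=R.from_quat(q[1:]+q[:1]).as_matrix();print(M.round(3))
j=M[:,1];a=np.degrees(np.arctan2(j[1],j[0]));b=np.degrees(1.8046)-90
print(a,b,(b-a+90)%180-90)
```

```text
[[-0.     0.33  -0.944]
 [ 0.002 -0.944 -0.33 ]
 [-1.    -0.002 -0.   ]]
-70.75986907120434 13.395963709308361 84.1558327805127
```

{"method": "step_arm", "body": {"increments": [{"grip": 0,"delta_pos": [0,0,0.035],"twist": 0},{"grip": 0,"delta_pos": [0,0,0.035],"twist": 0},{"grip": 0,"delta_pos": [0.02,0.034,0],"twist": 5},{"grip": 0,"delta_pos": [0.02,0.034,0],"twist": 5},{"grip": 0,"delta_pos": [0.02,0.034,0],"twist": 5},{"grip": 0,"delta_pos": [0.02,0.034,0],"twist": 5},{"grip": 0,"delta_pos": [0.02,0.034,0],"twist": 5},{"grip": 0,"delta_pos": [0.02,0.034,0],"twist": 5},{"grip": 0,"delta_pos": [0.02,0.034,0],"twist": 5},{"grip": 0,"delta_pos": [0.02,0.034,0],"twist": 5}]}}

```text
clock: 0.93
position: [0.3498, -0.269, 0.3011]
ee_rot: [0.351, 0.614, 0.351, -0.614]
contact_force: [1.4, 0.2, 0.5]
width: 0.0002
```

{"method": "step_arm", "body": {"increments": [{"grip": 0,"delta_pos": [0.02,0.034,0],"twist": 5},{"grip": 0,"delta_pos": [0.02,0.034,0],"twist": 5},{"grip": 0,"delta_pos": [0.02,0.034,0],"twist": 5},{"grip": 0,"delta_pos": [0.02,0.034,0],"twist": 5},{"grip": 0,"delta_pos": [0.02,0.034,0],"twist": 5},{"grip": 0,"delta_pos": [0.02,0.034,0],"twist": 5},{"grip": 0,"delta_pos": [0.02,0.034,0],"twist": 5},{"grip": 0,"delta_pos": [0.02,0.034,0],"twist": 5},{"grip": 0,"delta_pos": [0.02,0.034,0],"twist": 4.2},{"grip": 0,"delta_pos": [0,0,0],"twist": 0}]}}

```text
clock: 1.77
position: [0.5323, 0.0412, 0.3003]
ee_rot: [0.556, 0.437, 0.558, -0.434]
contact_force: [-0.3, -1.1, 0.2]
width: 0.0002
```

{"method": "step_arm", "body": {"increments": [{"grip": 0,"delta_pos": [0,0,-0.036],"twist": 0},{"grip": 0,"delta_pos": [0,0,-0.036],"twist": 0},{"grip": 0,"delta_pos": [0,0,-0.036],"twist": 0},{"grip": 0,"delta_pos": [0,0,-0.036],"twist": 0},{"grip": 0,"delta_pos": [0,0,-0.036],"twist": 0},{"grip": 0,"delta_pos": [0,0,-0.036],"twist": -0.5},{"grip": 0,"delta_pos": [0,0,-0.036],"twist": 0},{"grip": 0,"delta_pos": [0,0,0],"twist": 0},{"grip": 0,"delta_pos": [0,0,0],"twist": 0}]}}

```text
clock: 2.52
position: [0.5277, 0.0349, 0.048]
ee_rot: [0.552, 0.44, 0.555, -0.442]
contact_force: [0.5, 0.5, -0.0]
width: -0.0002
```

{"method": "step_arm", "body": {"increments": [{"grip": 0,"delta_pos": [0.0023,-0.0097,0],"twist": 0},{"grip": 0,"delta_pos": [0.0012,-0.0049,0],"twist": 0},{"grip": 0,"delta_pos": [0.0007,-0.0029,0],"twist": 0},{"grip": 0,"delta_pos": [0.0007,-0.0029,0],"twist": 0},{"grip": 0,"delta_pos": [0.0007,-0.0029,0],"twist": 0}]}}

```text
clock: 2.93
position: [0.5364, 0.0117, 0.0509]
ee_rot: [0.554, 0.442, 0.552, -0.44]
contact_force: [1.0, 3.5, 1.8]
width: -0.0
```

{"method": "step_arm", "body": {"increments": [{"grip": 0,"delta_pos": [0.0005,-0.0019,0],"twist": 0},{"grip": 0,"delta_pos": [0.0005,-0.0019,0],"twist": 0},{"grip": 0,"delta_pos": [0.0005,-0.0019,0],"twist": 0},{"grip": 0,"delta_pos": [0,0,0],"twist": 0}]}}

```text
clock: 3.27
position: [0.5366, 0.0057, 0.0493]
ee_rot: [0.553, 0.44, 0.553, -0.441]
contact_force: [0.9, 0.1, -0.6]
width: -0.0001
```

{"method": "step_arm", "body": {"increments": [{"grip": 0,"delta_pos": [0.0005,-0.0019,0],"twist": 0},{"grip": 0,"delta_pos": [0.0005,-0.0019,0],"twist": 0},{"grip": 0,"delta_pos": [0.0005,-0.0019,0],"twist": 0},{"grip": 0,"delta_pos": [0,0,0],"twist": 0}]}}

```text
clock: 3.6
position: [0.5379, -0.0001, 0.0491]
ee_rot: [0.553, 0.44, 0.553, -0.441]
contact_force: [-0.1, 0.6, 0.3]
width: -0.0001
```

{"method": "step_arm", "body": {"increments": [{"grip": 0,"delta_pos": [0.0005,-0.0019,0],"twist": 0},{"grip": 0,"delta_pos": [0.0005,-0.0019,0],"twist": 0}]}}

```text
clock: 3.77
position: [0.5387, -0.0034, 0.0491]
ee_rot: [0.553, 0.44, 0.553, -0.441]
contact_force: [-1.1, 1.9, 1.3]
width: -0.0003
```

{"method": "step_arm", "body": {"increments": [{"grip": 0,"delta_pos": [0.0005,-0.0019,0],"twist": 0},{"grip": 0,"delta_pos": [0.0003,-0.001,0],"twist": 0}]}}

```text
clock: 3.93
position: [0.5395, -0.0066, 0.0491]
ee_rot: [0.553, 0.44, 0.553, -0.441]
contact_force: [-2.1, 1.6, 1.5]
width: -0.0
```

Run:
```python
from h import *
i,K,r,t=cam('side'); a=i[190:310,265:400]
cv2.imwrite('pics/s2.png',cv2.resize(a,(675,600),interpolation=cv2.INTER_CUBIC)[:,:,::-1]); print(manip.get_state()['contact_force'],manip.get_state()['position'])
```

```text
[-1.40451399  0.93223777  0.38591341] [ 0.53950758 -0.00676864  0.04914917]
```

View pics/s2.png

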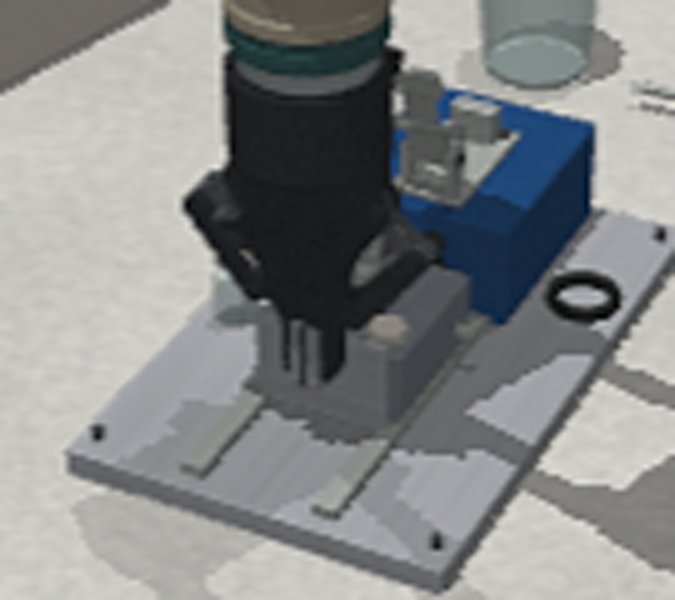

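{"method": "step_arm", "body": {"increments": [{"grip": 0,"delta_pos": [0.0002,-0.001,0],"twist": 0},{"grip": 0,"delta_pos": [0.0002,-0.001,0],"twist": 0}]}}

```text
clock: 4.15
position: [0.5399, -0.0083, 0.0491]
ee_rot: [0.553, 0.44, 0.553, -0.441]
contact_force: [-1.2, 2.3, 0.9]
width: -0.0001
```

{"method": "step_arm", "body": {"increments": [{"grip": 0,"delta_pos": [0.0002,-0.001,0],"twist": 0},{"grip": 0,"delta_pos": [0,0,0],"twist": 0}]}}

```text
clock: 4.32
position: [0.5401, -0.0093, 0.0492]
ee_rot: [0.553, 0.44, 0.553, -0.441]
contact_force: [-1.0, 1.6, -0.0]
width: 0.0006
```

{"method": "step_arm", "body": {"increments": [{"grip": 0,"delta_pos": [0.0002,-0.001,0],"twist": 0},{"grip": 0,"delta_pos": [0,0,0],"twist": 0}]}}

```text
clock: 4.48
position: [0.5402, -0.0096, 0.0491]
ee_rot: [0.552, 0.441, 0.554, -0.44]
contact_force: [-2.2, 3.8, 0.8]
width: 0.0003
```

{"method": "step_arm", "body": {"increments": [{"grip": 0,"delta_pos": [0.0002,-0.001,0],"twist": 0},{"grip": 0,"delta_pos": [0,0,0],"twist": 0}]}}

```text
clock: 4.65
position: [0.5403, -0.01, 0.0492]
ee_rot: [0.552, 0.441, 0.554, -0.44]
contact_force: [-1.3, 6.8, 0.2]
width: 0.0001
```

{"method": "step_arm", "body": {"increments": [{"grip": 0,"delta_pos": [-0.0046,0.0194,0],"twist": 0},{"grip": 0,"delta_pos": [-0.007,0.029,0.01],"twist": 0},{"grip": 0,"delta_pos": [0,0.01,0.038],"twist": 0},{"grip": 0,"delta_pos": [0,0.02,0.035],"twist": 0},{"grip": 0,"delta_pos": [0,0.02,0.035],"twist": 0},{"grip": 0.6,"delta_pos": [0,0.03,0.028],"twist": 0},{"grip": 0.6,"delta_pos": [0,0.03,0.028],"twist": 0},{"grip": 0.6,"delta_pos": [0,0.03,0.028],"twist": 0},{"grip": 0.6,"delta_pos": [0,0.03,0.028],"twist": 0},{"grip": 0.6,"delta_pos": [0,0,0],"twist": 0}]}}

```text
clock: 5.48
position: [0.5331, 0.2123, 0.2861]
ee_rot: [0.557, 0.444, 0.551, -0.434]
contact_force: [0.3, 0.4, 1.1]
width: 0.0509
```

Run:
```python
from h import *
i,K,r,t=cam('side'); a=i[195:295,285:395]
j,K,r,t=cam('top'); b=j[195:295,295:440]
a=cv2.resize(a,None,fx=3.63,fy=3.63,interpolation=cv2.INTER_CUBIC);b=cv2.resize(b,None,fx=2.75,fy=2.75,interpolation=cv2.INTER_CUBIC)
print(a.shape,b.shape)
o=np.zeros((370,800,3),np.uint8);o[:a.shape[0],:399]=a[:370,:399];o[:b.shape[0],400:400+b.shape[1]]=b[:,:400]
save(o,'c2.png');cv2.imwrite('pics/side2.png',i[:,:,::-1]);cv2.imwrite('pics/top2.png',j[:,:,::-1])
print(manip.get_state()['position'],manip.get_state()['width'])
```

```text
(363, 399, 3) (275, 399, 3)
[0.53047217 0.20745625 0.28063643] 0.05134003026712271
```

View pics/c2.png

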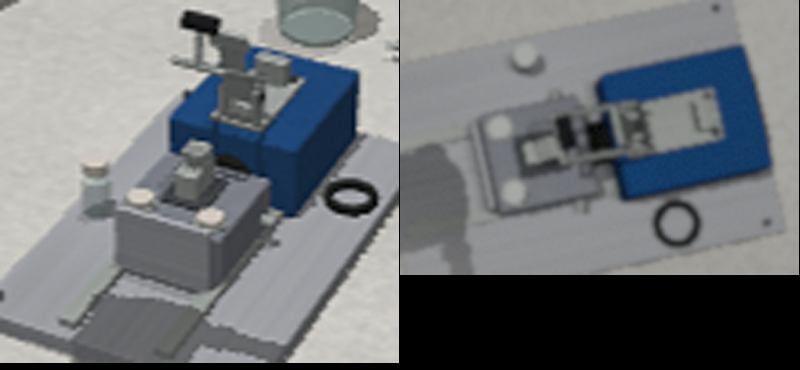

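```bash
cat > carr.py <<'E'
from h import *
import pickle
cal=pickle.load(open('cal.pkl','rb'));p=pickle.load(open('pose.pkl','rb'))
def rect(f,n,z,x0,x1,y0,y1,s=.5):
    xs,ys=np.meshgrid(np.arange(x0,x1,s),np.arange(y0,y1,s));c,sn=np.cos(p[2]),np.sin(p[2])
    W=np.stack([p[0]+(c*xs-sn*ys)/1e3,p[1]+(sn*xs+c*ys)/1e3,xs*0+z/1e3],-1).reshape(-1,3)
    m=proj(W,*cal[n]).reshape(*xs.shape,2).astype(np.float32)
    return cv2.remap(cv2.imread(f),m,None,cv2.INTER_CUBIC)
if __name__=='__main__':
    for n in('top','side'):
        a=rect(f'pics/{n}0.png',n,67,112,150,-38,38); b=rect(f'pics/{n}2.png',n,67,80,160,-42,42)
        q=cv2.minMaxLoc(cv2.matchTemplate(b,a,cv2.TM_CCOEFF_NORMED)); print(n,q[1],'dx',80+q[3][0]*.5-112,'dy',-42+q[3][1]*.5+38)
E
python3 carr.py
```

```text
top 0.9823700189590454 dx -26.0 dy 0.0
side 0.9494785666465759 dx -26.0 dy 0.0
```

```bash
sed -e "s|\[\[ (p\[3\]-1.9)\*2|[[(p[5]-.0317)*3000,(p[3]-1.9)*2|" -e "s/\[:-3\]/[:-4]/" fit.py > fit2.py; python3 fit2.py
```

```text
[ 5.76700e-01 -1.41800e-01  1.80710e+00  1.96630e+00  7.13000e-01
  3.17000e-02  4.85957e+01  1.04550e+00] 103.35191291422153
c4 top [-0.5  0.8]
c1 top [-1.4  0.6]
c2 top [ 0.2 -1.7]
c3 top [ 0.3 -0.1]
c1 side [-0.3 -1.3]
c4 side [-0.1 -0.3]
c3 side [ 0.8 -0.9]
e1 top [ 0.  -0.3]
e2 top [ 0.1 -1.5]
e1 side [-0.  -0.6]
e2 side [-0.5 -0.3]
rol top [-0.5  6.5]
rol side [ 1.8 52.7]
tip side [-1.2 -0.1]
tip top [ 0.4 -0.2]
b1 side [ 8.2 33.1]
c1 [0.6252 0.0793 0.015 ]
c2 [ 0.6978 -0.2221  0.015 ]
c3 [ 0.5034 -0.2689  0.015 ]
c4 [0.4308 0.0325 0.015 ]
rol [ 0.5634 -0.0866  0.0313]
b1 [ 0.5891 -0.1123  0.0358]
b2 [ 0.5522 -0.1212  0.0358]
tip [ 0.5702 -0.115   0.1462]
e1 [0.5757 0.0119 0.069 ]
e2 [ 0.5076 -0.0045  0.069 ]
piv [ 0.5767 -0.1418  0.097 ]
hinge [ 0.5765 -0.141   0.1118]
lip [ 0.5528 -0.0425  0.0975]
```

```bash
sed -i -e "s/1.7,1.9,.55,.036/1.8,1.95,2.5,.0317/" -e "s/(p\[4\]-.55)\*.5/0/" fit2.py; python3 fit2.py
```

```text
[ 5.75300e-01 -1.41000e-01  1.80530e+00  1.95750e+00  2.53350e+00
  3.17000e-02  4.74568e+01  1.39200e-01] 5.4560928877007795
c4 top [-0.6  0.8]
c1 top [-1.3  0.5]
c2 top [ 0.3 -1.5]
c3 top [0.2 0.1]
c1 side [-0.3 -1.3]
c4 side [-0.2 -0.3]
c3 side [ 0.9 -0.8]
e1 top [-0.3  0.2]
e2 top [-0.3 -0.9]
e1 side [ 0.1 -0.2]
e2 side [-0.4  0. ]
rol top [ 0.9 -0. ]
rol side [0.5 0.4]
tip side [-0.9 -0. ]
tip top [0.2 0.4]
b1 side [0.5 0.8]
c1 [0.6254 0.0791 0.015 ]
c2 [ 0.6974 -0.2224  0.015 ]
c3 [ 0.5029 -0.2688  0.015 ]
c4 [0.4309 0.0327 0.015 ]
rol [ 0.5604 -0.0785  0.1865]
b1 [ 0.578  -0.0707  0.1554]
b2 [ 0.5411 -0.0795  0.1554]
tip [ 0.569  -0.1146  0.1464]
e1 [0.5746 0.0127 0.069 ]
e2 [ 0.5065 -0.0036  0.069 ]
piv [ 0.5753 -0.141   0.097 ]
hinge [ 0.5751 -0.1403  0.1119]
lip [ 0.5516 -0.0417  0.0975]
```

{"method": "step_arm", "body": {"increments": [{"grip": 0.6,"delta_pos": [0.0037,-0.0357,0],"twist": 0},{"grip": 0.6,"delta_pos": [0.0037,-0.0357,0],"twist": 0},{"grip": 0.6,"delta_pos": [0.0037,-0.0357,0],"twist": 0},{"grip": 0.6,"delta_pos": [0.0037,-0.0357,0],"twist": 0},{"grip": 0.6,"delta_pos": [0.0037,-0.0357,0],"twist": 0},{"grip": 0.6,"delta_pos": [0.0037,-0.0357,0],"twist": 0},{"grip": 0.6,"delta_pos": [0.0037,-0.0357,0],"twist": 0},{"grip": 0.6,"delta_pos": [0.0037,-0.0357,0],"twist": 0.5},{"grip": 0.6,"delta_pos": [0,0,0],"twist": 0},{"grip": 0.6,"delta_pos": [0,0,0],"twist": 0}]}}

```text
clock: 6.42
position: [0.5578, -0.082, 0.2773]
ee_rot: [0.553, 0.439, 0.555, -0.44]
contact_force: [0.3, -0.2, 0.2]
width: 0.0513
```

{"method": "step_arm", "body": {"increments": [{"grip": 0.6,"delta_pos": [0.002,0.004,-0.03],"twist": 0},{"grip": 0.6,"delta_pos": [0,0,-0.03],"twist": 0},{"grip": 0.6,"delta_pos": [0,0,-0.03],"twist": 0},{"grip": 0.6,"delta_pos": [0,0,-0.017],"twist": 0},{"grip": 0.6,"delta_pos": [0,0,0],"twist": 0},{"grip": 0.6,"delta_pos": [0,0,0],"twist": 0}]}}

```text
clock: 6.92
position: [0.5597, -0.0739, 0.1711]
ee_rot: [0.554, 0.437, 0.556, -0.438]
contact_force: [0.3, 0.4, 0.5]
width: 0.051
```

Run:
```python
from h import *
i,K,r,t=cam('side'); a=i[170:270,295:405]
a=cv2.resize(a,None,fx=5,fy=5,interpolation=cv2.INTER_CUBIC)
save(a,'g1.png');s=manip.get_state();print(s['position'],s['contact_force'])
```

```text
[ 0.56093706 -0.0742319   0.1726496 ] [ 0.20923408 -0.01908471 -0.21421889]
```

View pics/g1.png

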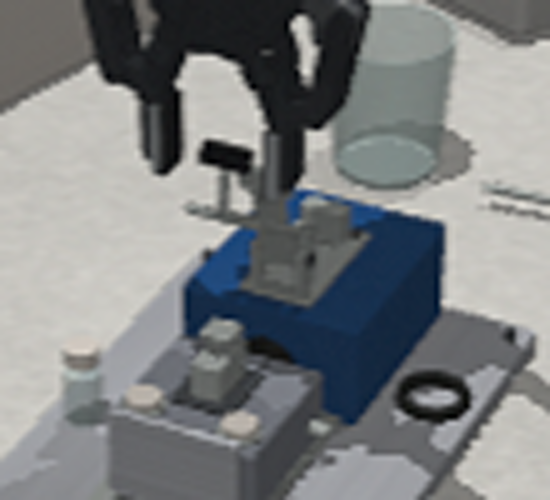

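{"method": "step_arm", "body": {"increments": [{"grip": 0.6,"delta_pos": [0,-0.003,0],"twist": 0},{"grip": 0.4,"delta_pos": [0,0,0],"twist": 0},{"grip": 0.25,"delta_pos": [0,0,0],"twist": 0},{"grip": 0.15,"delta_pos": [0,0,0],"twist": 0},{"grip": 0.15,"delta_pos": [0,0,0],"twist": 0},{"grip": 0.1,"delta_pos": [0,0,0],"twist": 0},{"grip": 0.1,"delta_pos": [0,0,0],"twist": 0}], "force": 40}}

```text
clock: 7.55
position: [0.5605, -0.0768, 0.1728]
ee_rot: [0.555, 0.438, 0.555, -0.438]
contact_force: [-2.4, 3.7, 4.5]
width: 0.0227
```

```bash
cat > kin.py <<'E'
import numpy as np
from scipy.optimize import brentq,fsolve
X0,Y0,YAW=.5753,-.1410,1.8053
ux=np.array([np.cos(YAW),np.sin(YAW)])
def H(t): return np.array([-14*np.cos(t)-5*np.sin(t),97+14*np.sin(t)-5*np.cos(t)])
def fwd(t,e):
    a=np.array([np.cos(e),np.sin(e)]);n=np.array([-a[1],a[0]]);b=H(t)+80*a;return b,b+14*a+28*n
def bar2rol(b,t0=1.8):
    s=fsolve(lambda q:fwd(*q)[0]-b,[t0,.1]);return s,fwd(*s)[1]
def rol2bar(r,t0=1.8,e0=.1):
    s=fsolve(lambda q:fwd(*q)[1]-r,[t0,e0]);return s,fwd(*s)[0]
def tcp2st(p): 
    d=np.array(p[:2])-[X0,Y0];return 1e3*np.array([d@ux,p[2]])   # TCP in station x,z
OFF=np.array([-1.6,13.7])  # roller = tcp+OFF
E
python3 - <<'E'
from kin import *
print(ux,fwd(1.9575,2.5335-1.9575), tcp2st([.5605,-.0768,.1728])+OFF)
t=1.95
r0=tcp2st([.5605,-.0768,.1728])+OFF
for b in [(70,145),(76,132),(80,120),(82,112),(82,105),(82,100),(82,94),(82,88),(82,83),(72,89),(76,89)]:
    s,r=bar2rol(b,t);t=s[0]; d=r-r0; print(b,s.round(3),r.round(1),'tip',(np.array([0,97])+56*np.array([-np.cos(t),np.sin(t)])+6.5*np.array([np.sin(t),np.cos(t)])).round(0),'d mm',(d[0]*ux).round(1),d[1].round(1)); r0=r
E
```

```text
[-0.23236027  0.97262979] (array([ 67.7409833 , 155.42578625]), array([ 64.23119206, 186.53336355])) [ 64.2817644 186.5      ]
(70, 145) [1.731 0.43 ] [ 71.  176.3] tip [ 15. 151.] d mm [-1.6  6.6] -10.2
(76, 132) [1.819 0.255] [ 82.5 162.6] tip [ 20. 150.] d mm [-2.7 11.1] -13.7
(80, 120) [1.942 0.102] [ 91.1 149.3] tip [ 26. 147.] d mm [-2.   8.4] -13.3
(82, 112) [2.049 0.003] [ 95.9 140. ] tip [ 32. 144.] d mm [-1.1  4.7] -9.2
(82, 105) [ 2.068 -0.084] [ 98.3 131.7] tip [ 32. 143.] d mm [-0.6  2.3] -8.3
(82, 100) [ 2.106 -0.145] [ 99.9 125.7] tip [ 34. 142.] d mm [-0.4  1.6] -6.1
(82, 94) [ 2.179 -0.219] [101.7 118.3] tip [ 37. 139.] d mm [-0.4  1.8] -7.4
(82, 88) [ 2.281 -0.29 ] [103.4 110.8] tip [ 41. 135.] d mm [-0.4  1.6] -7.5
(82, 83) [ 2.387 -0.347] [104.7 104.6] tip [ 45. 131.] d mm [-0.3  1.2] -6.3
(72, 89) [ 1.578 -0.279] [ 93.2 112.1] tip [  7. 153.] d mm [  2.7 -11.2] 7.5
(76, 89) [ 1.869 -0.29 ] [ 97.4 111.8] tip [ 23. 149.] d mm [-1.   4.1] -0.2
```

{"method": "step_arm", "body": {"increments": [{"grip": 0.1,"delta_pos": [-0.0008,0.0033,-0.0051],"twist": 0},{"grip": 0.1,"delta_pos": [-0.0008,0.0033,-0.0051],"twist": 0},{"grip": 0.1,"delta_pos": [-0.0013,0.0055,-0.0068],"twist": 0},{"grip": 0.1,"delta_pos": [-0.0014,0.0056,-0.0069],"twist": 0},{"grip": 0.1,"delta_pos": [0,0,0],"twist": 0}]}}

```text
clock: 7.97
position: [0.556, -0.0592, 0.1466]
ee_rot: [0.555, 0.438, 0.556, -0.438]
contact_force: [-1.2, 0.8, 0.9]
width: 0.0229
```

{"method": "step_arm", "body": {"increments": [{"grip": 0.1,"delta_pos": [-0.001,0.0042,-0.0067],"twist": 0},{"grip": 0.1,"delta_pos": [-0.001,0.0042,-0.0066],"twist": 0},{"grip": 0.1,"delta_pos": [-0.0006,0.0024,-0.0046],"twist": 0},{"grip": 0.1,"delta_pos": [-0.0005,0.0023,-0.0046],"twist": 0},{"grip": 0.1,"delta_pos": [0,0,0],"twist": 0},{"grip": 0.1,"delta_pos": [0,0,0],"twist": 0}]}}

```text
clock: 8.47
position: [0.5535, -0.0473, 0.1256]
ee_rot: [0.555, 0.438, 0.555, -0.438]
contact_force: [-0.3, -3.9, -1.2]
width: 0.0226
```

{"method": "step_arm", "body": {"increments": [{"grip": 0.1,"delta_pos": [-0.0004,0.0018,-0.0038],"twist": 0},{"grip": 0.1,"delta_pos": [-0.0004,0.0018,-0.0038],"twist": 0},{"grip": 0.1,"delta_pos": [0,0,0],"twist": 0},{"grip": 0.1,"delta_pos": [0,0,0],"twist": 0}]}}

```text
clock: 8.8
position: [0.5527, -0.0434, 0.1185]
ee_rot: [0.555, 0.438, 0.555, -0.438]
contact_force: [-2.2, -4.7, -0.6]
width: 0.0228
```

Run:
```python
from h import *
from kin import *
s=manip.get_state();r=tcp2st(s['position'])+OFF;print(s['position'],s['contact_force'],r,rol2bar(r))
i,K,rr,t=cam('side'); j,K2,r2,t2=cam('top')
a=cv2.resize(i[190:260,305:385],None,fx=7,fy=7,interpolation=cv2.INTER_CUBIC)
# keeper overlay on earlier unobstructed frame
k=cv2.imread('pics/side2.png')[:,:,::-1]; z=10;x0,y0=325,225
b=cv2.resize(k[y0:y0+35,x0:x0+24],None,fx=z,fy=z,interpolation=cv2.INTER_CUBIC).copy()
for dz,col in((-6,(255,0,0)),(0,(0,255,0)),(6,(255,255,0))):
    for zz in (97.5,):
        L=[[X0+(ux[0]*x-ux[1]*y)/1e3,Y0+(ux[1]*x+ux[0]*y)/1e3,(zz+dz)/1e3] for x,y in((76.1,-8),(76.1,8))]
        u=((proj(L,K,rr,t)-[x0,y0]+.4)*z).astype(int); cv2.line(b,tuple(map(int,u[0])),tuple(map(int,u[1])),col,1)
o=np.zeros((500,800,3),np.uint8);o[:490,:560]=a;o[:350,560:800]=b;save(o,'k1.png')
```

```text
[ 0.55267783 -0.04342368  0.11845556] [-2.15194077 -4.65590398 -0.57667183] [ 98.5621258 132.1555641] (array([ 2.09322844, -0.07864853]), array([ 82.40551329, 105.34206242]))
```

View pics/k1.png

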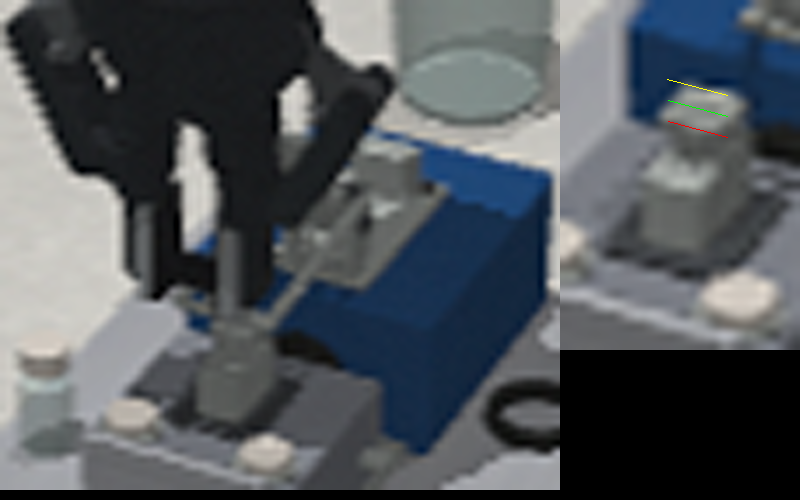

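{"method": "step_arm", "body": {"increments": [{"grip": 0.1,"delta_pos": [-0.0001,0.0005,-0.002],"twist": 0},{"grip": 0.1,"delta_pos": [-0.0001,0.0005,-0.002],"twist": 0},{"grip": 0.1,"delta_pos": [-0.0001,0.0005,-0.002],"twist": 0},{"grip": 0.1,"delta_pos": [0,0,0],"twist": 0}]}}

```text
clock: 9.23
position: [0.5522, -0.0414, 0.1119]
ee_rot: [0.555, 0.438, 0.555, -0.438]
contact_force: [-2.0, -4.2, -0.3]
width: 0.0228
```

{"method": "step_arm", "body": {"increments": [{"grip": 0.1,"delta_pos": [-0.0001,0.0004,-0.002],"twist": 0},{"grip": 0.1,"delta_pos": [-0.0001,0.0005,-0.002],"twist": 0},{"grip": 0.1,"delta_pos": [0,0,0],"twist": 0}]}}

```text
clock: 9.48
position: [0.552, -0.0405, 0.1079]
ee_rot: [0.555, 0.438, 0.555, -0.438]
contact_force: [-1.5, -2.7, -0.5]
width: 0.0226
```

{"method": "step_arm", "body": {"increments": [{"grip": 0.1,"delta_pos": [-0.0001,0.0004,-0.002],"twist": 0},{"grip": 0.1,"delta_pos": [0,0,0],"twist": 0}]}}

```text
clock: 9.65
position: [0.5519, -0.04, 0.106]
ee_rot: [0.555, 0.438, 0.555, -0.438]
contact_force: [-2.2, -2.5, -1.6]
width: 0.0225
```

{"method": "step_arm", "body": {"increments": [{"grip": 0.1,"delta_pos": [-0.0001,0.0004,-0.002],"twist": 0},{"grip": 0.1,"delta_pos": [0,0,0],"twist": 0}]}}

```text
clock: 9.82
position: [0.5518, -0.0397, 0.104]
ee_rot: [0.555, 0.438, 0.555, -0.438]
contact_force: [-2.5, -2.5, -1.8]
width: 0.0227
```

{"method": "step_arm", "body": {"increments": [{"grip": 0.1,"delta_pos": [-0.0001,0.0004,-0.002],"twist": 0},{"grip": 0.1,"delta_pos": [0,0,0],"twist": 0}]}}

```text
clock: 9.98
position: [0.5517, -0.0393, 0.102]
ee_rot: [0.555, 0.438, 0.555, -0.438]
contact_force: [-1.5, -2.0, -0.6]
width: 0.023
```

{"method": "step_arm", "body": {"increments": [{"grip": 0.1,"delta_pos": [-0.0001,0.0004,-0.002],"twist": 0},{"grip": 0.1,"delta_pos": [0,0,0],"twist": 0}]}}

```text
clock: 10.15
position: [0.5516, -0.039, 0.1]
ee_rot: [0.555, 0.438, 0.555, -0.438]
contact_force: [-1.7, -2.6, -1.1]
width: 0.0226
```

{"method": "step_arm", "body": {"increments": [{"grip": 0.1,"delta_pos": [-0.0001,0.0003,-0.0015],"twist": 0},{"grip": 0.1,"delta_pos": [0,0,0],"twist": 0}]}}

```text
clock: 10.32
position: [0.5516, -0.0388, 0.0986]
ee_rot: [0.555, 0.438, 0.555, -0.438]
contact_force: [-2.7, -2.1, -0.3]
width: 0.0228
```

{"method": "step_arm", "body": {"increments": [{"grip": 0.1,"delta_pos": [-0.0001,0.0003,-0.0015],"twist": 0},{"grip": 0.1,"delta_pos": [0,0,0],"twist": 0}]}}

```text
clock: 10.48
position: [0.5516, -0.0386, 0.0971]
ee_rot: [0.555, 0.438, 0.555, -0.438]
contact_force: [-2.3, -3.1, 0.6]
width: 0.0227
```

{"method": "step_arm", "body": {"increments": [{"grip": 0.1,"delta_pos": [-0.0001,0.0003,-0.0015],"twist": 0},{"grip": 0.1,"delta_pos": [0,0,0],"twist": 0}]}}

```text
clock: 10.65
position: [0.5515, -0.0384, 0.0957]
ee_rot: [0.555, 0.438, 0.555, -0.438]
contact_force: [-2.3, -4.1, -1.8]
width: 0.023
```

{"method": "step_arm", "body": {"increments": [{"grip": 0.1,"delta_pos": [0,0.0002,-0.001],"twist": 0},{"grip": 0.1,"delta_pos": [0,0,0],"twist": 0}]}}

```text
clock: 10.82
position: [0.5515, -0.0383, 0.0947]
ee_rot: [0.555, 0.438, 0.555, -0.438]
contact_force: [-2.4, -3.7, -0.3]
width: 0.0228
```

{"method": "step_arm", "body": {"increments": [{"grip": 0.1,"delta_pos": [0,0.0002,-0.001],"twist": 0},{"grip": 0.1,"delta_pos": [0,0,0],"twist": 0}]}}

```text
clock: 10.98
position: [0.5516, -0.0381, 0.0939]
ee_rot: [0.555, 0.438, 0.555, -0.438]
contact_force: [-2.6, -5.8, 1.1]
width: 0.0225
```

{"method": "step_arm", "body": {"increments": [{"grip": 0.1,"delta_pos": [0,0.0002,-0.001],"twist": 0},{"grip": 0.1,"delta_pos": [0,0,0],"twist": 0}]}}

```text
clock: 11.15
position: [0.5516, -0.0381, 0.0936]
ee_rot: [0.555, 0.438, 0.555, -0.438]
contact_force: [-4.0, -4.8, 4.1]
width: 0.0226
```

Run:
```python
from kin import *
p=[.5516,-.0381,.0937];r0=tcp2st(p)+OFF;s,b=rol2bar(r0,2.3,-.3);print(r0,s,b)
t=s[0]
for x in (b[0],80,78,76,74,72.5,71.5,70):
    s,r=bar2rol((x,b[1]+1.2),t);t=s[0];d=r-r0;print(x,s.round(3),r.round(1),(d[0]*ux).round(2),d[1].round(2));r0=r
```

```text
[103.9905436 107.4      ] [ 2.32646261 -0.32232179] [81.84195874 85.27670484]
81.84195874293134 [ 2.301 -0.308] [103.7 108.9] [ 0.07 -0.3 ] 1.5
80 [ 2.183 -0.316] [102.  108.7] [ 0.39 -1.63] -0.16
78 [ 2.055 -0.321] [100.1 108.6] [ 0.44 -1.83] -0.11
76 [ 1.923 -0.323] [ 98.2 108.6] [ 0.45 -1.9 ] -0.04
74 [ 1.785 -0.321] [ 96.1 108.6] [ 0.47 -1.98] 0.04
72.5 [ 1.676 -0.317] [ 94.5 108.7] [ 0.37 -1.54] 0.09
71.5 [ 1.599 -0.313] [ 93.4 108.8] [ 0.25 -1.06] 0.09
70 [ 1.475 -0.304] [ 91.7 109. ] [ 0.4  -1.65] 0.19
```

{"method": "step_arm", "body": {"increments": [{"grip": 0.1,"delta_pos": [0,-0.0003,0.002],"twist": 0},{"grip": 0.1,"delta_pos": [0.0004,-0.0016,-0.0001],"twist": 0},{"grip": 0.1,"delta_pos": [0,0,0],"twist": 0}]}}

```text
clock: 11.4
position: [0.5514, -0.0382, 0.0945]
ee_rot: [0.554, 0.439, 0.556, -0.438]
contact_force: [-2.9, 1.9, 0.0]
width: 0.0225
```

{"method": "step_arm", "body": {"increments": [{"grip": 0.1,"delta_pos": [0.0004,-0.0018,-0.0001],"twist": 0},{"grip": 0.1,"delta_pos": [0,0,0],"twist": 0}]}}

```text
clock: 11.57
position: [0.5515, -0.0392, 0.0941]
ee_rot: [0.553, 0.439, 0.556, -0.437]
contact_force: [-3.4, 3.9, 0.0]
width: 0.0228
```

{"method": "step_arm", "body": {"increments": [{"grip": 0.1,"delta_pos": [0.0004,-0.0019,0],"twist": 0},{"grip": 0.1,"delta_pos": [0,0,0],"twist": 0}]}}

```text
clock: 11.73
position: [0.5519, -0.0409, 0.094]
ee_rot: [0.553, 0.439, 0.556, -0.437]
contact_force: [-2.9, 4.2, 0.5]
width: 0.0226
```

{"method": "step_arm", "body": {"increments": [{"grip": 0.1,"delta_pos": [0.0005,-0.002,0.0007],"twist": 0},{"grip": 0.1,"delta_pos": [0,0,0],"twist": 0}]}}

```text
clock: 11.9
position: [0.5524, -0.043, 0.0948]
ee_rot: [0.553, 0.439, 0.556, -0.437]
contact_force: [-2.5, 3.5, 0.1]
width: 0.0224
```

{"method": "step_arm", "body": {"increments": [{"grip": 0.1,"delta_pos": [0.0005,-0.002,0],"twist": 0},{"grip": 0.1,"delta_pos": [0,0,0],"twist": 0}]}}

```text
clock: 12.07
position: [0.5529, -0.045, 0.0948]
ee_rot: [0.553, 0.439, 0.556, -0.438]
contact_force: [-3.6, 3.6, -0.0]
width: 0.0223
```

{"method": "step_arm", "body": {"increments": [{"grip": 0.1,"delta_pos": [0.0003,-0.0015,0.0001],"twist": 0},{"grip": 0.1,"delta_pos": [0,0,0],"twist": 0}]}}

```text
clock: 12.23
position: [0.5532, -0.0464, 0.0949]
ee_rot: [0.553, 0.439, 0.556, -0.437]
contact_force: [-3.1, 4.6, -0.1]
width: 0.0225
```

{"method": "step_arm", "body": {"increments": [{"grip": 0.1,"delta_pos": [0.0002,-0.001,0.0001],"twist": 0},{"grip": 0.1,"delta_pos": [0,0,0],"twist": 0}]}}

```text
clock: 12.4
position: [0.5532, -0.0467, 0.0949]
ee_rot: [0.553, 0.439, 0.557, -0.437]
contact_force: [-3.7, 5.6, 0.0]
width: 0.0227
```

{"method": "step_arm", "body": {"increments": [{"grip": 0.1,"delta_pos": [0.0002,-0.001,0.0001],"twist": 0},{"grip": 0.1,"delta_pos": [0,0,0],"twist": 0}]}}

```text
clock: 12.57
position: [0.5533, -0.0471, 0.0949]
ee_rot: [0.553, 0.44, 0.557, -0.437]
contact_force: [-3.3, 8.3, 0.3]
width: 0.0229
```

{"method": "step_arm", "body": {"increments": [{"grip": 0.1,"delta_pos": [0.0002,-0.001,0.0001],"twist": 0},{"grip": 0.1,"delta_pos": [0,0,0],"twist": 0}]}}

```text
clock: 12.73
position: [0.5534, -0.0475, 0.095]
ee_rot: [0.552, 0.44, 0.557, -0.437]
contact_force: [-2.8, 9.2, 0.7]
width: 0.0227
```

{"method": "step_arm", "body": {"increments": [{"grip": 0.1,"delta_pos": [0,0.0005,0.0015],"twist": 0},{"grip": 0.1,"delta_pos": [0,0,0.001],"twist": 0},{"grip": 0.1,"delta_pos": [0,0,0],"twist": 0}]}}

```text
clock: 12.98
position: [0.5535, -0.0479, 0.0976]
ee_rot: [0.553, 0.439, 0.557, -0.437]
contact_force: [-3.3, 6.8, 0.6]
width: 0.0229
```

{"method": "step_arm", "body": {"increments": [{"grip": 0.1,"delta_pos": [0,0,0.001],"twist": 0},{"grip": 0.1,"delta_pos": [0,0,0.001],"twist": 0},{"grip": 0.1,"delta_pos": [0,0,0],"twist": 0}]}}

```text
clock: 13.23
position: [0.5534, -0.048, 0.0981]
ee_rot: [0.553, 0.439, 0.557, -0.437]
contact_force: [-0.7, 7.4, -9.0]
width: 0.0227
```

{"method": "step_arm", "body": {"increments": [{"grip": 0.1,"delta_pos": [0,0.0005,-0.0015],"twist": 0},{"grip": 0.1,"delta_pos": [0,0,-0.0012],"twist": 0},{"grip": 0.1,"delta_pos": [0,0,0],"twist": 0}]}}

```text
clock: 13.48
position: [0.5536, -0.0479, 0.097]
ee_rot: [0.553, 0.439, 0.557, -0.437]
contact_force: [-3.8, 6.4, 1.0]
width: 0.0226
```

{"method": "step_arm", "body": {"increments": [{"grip": 0.4,"delta_pos": [0,0,0],"twist": 0},{"grip": 0.5,"delta_pos": [0,0,0],"twist": 0},{"grip": 0.5,"delta_pos": [0,0,0],"twist": 0},{"grip": 0.5,"delta_pos": [0,0,0],"twist": 0},{"grip": 0.5,"delta_pos": [0,0,0],"twist": 0}]}}

```text
clock: 13.9
position: [0.5552, -0.0509, 0.0977]
ee_rot: [0.555, 0.438, 0.555, -0.438]
contact_force: [0.6, -0.3, 0.4]
width: 0.0425
```

{"method": "step_arm", "body": {"increments": [{"grip": 0.5,"delta_pos": [0,0,0.015],"twist": 0},{"grip": 0.5,"delta_pos": [0,0,0.035],"twist": 0},{"grip": 0.5,"delta_pos": [0,0,0.035],"twist": 0},{"grip": 0.2,"delta_pos": [0,0.005,0.035],"twist": 0},{"grip": 0,"delta_pos": [-0.005,0.038,0],"twist": 0},{"grip": 0,"delta_pos": [-0.005,0.038,0],"twist": 0},{"grip": 0,"delta_pos": [-0.005,0.038,0.01],"twist": 0},{"grip": 0,"delta_pos": [-0.005,0.038,0.01],"twist": 0},{"grip": 0,"delta_pos": [-0.005,0.038,0.01],"twist": 0},{"grip": 0,"delta_pos": [0,0,0],"twist": 0}]}}

```text
clock: 14.73
position: [0.5295, 0.1509, 0.2499]
ee_rot: [0.556, 0.439, 0.556, -0.434]
contact_force: [0.5, -0.2, 0.4]
width: -0.0
```

Run:
```python
from h import *
i,K,rr,t=cam('side'); j,K2,r2,t2=cam('top')
cv2.imwrite('pics/side3.png',i[:,:,::-1]);cv2.imwrite('pics/top3.png',j[:,:,::-1])
a=cv2.resize(i[195:265,310:376],None,fx=6,fy=6,interpolation=cv2.INTER_CUBIC)
b=cv2.resize(j[215:275,325:405],None,fx=5,fy=5,interpolation=cv2.INTER_CUBIC)
o=np.zeros((430,800,3),np.uint8);o[:420,:396]=a;o[:300,400:800]=b;save(o,'k2.png')
s=manip.get_state();print(s['position'],s['clock'],s['contact_force'],s['width'])
```

```text
[0.52969338 0.14548376 0.2480655 ] 14.8333 [ 0.1579809  -0.51074989  0.26339448] -0.00015846627814473233
```

View pics/k2.png

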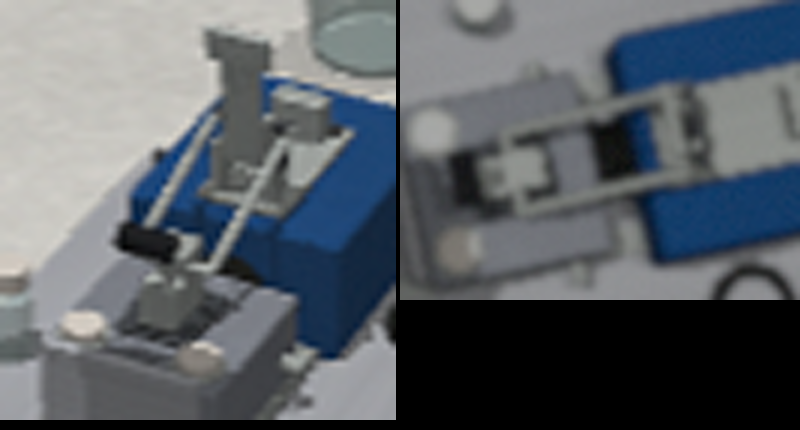

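Run:
```python
from kin import *
def W(x,z): return np.array([X0+ux[0]*x/1e3,Y0+ux[1]*x/1e3,z/1e3])
cur=np.array([.5297,.1455,.2481])
P=[('pre',W(45,248)),('down',W(45,147))]
for t in np.r_[1.7,np.arange(1.6,-.01,-.1)]:
    l=np.array([-np.cos(t),np.sin(t)]);o=np.array([np.sin(t),np.cos(t)]);c=np.array([0,97])+54*l+6.5*o
    if t>1.4: c[1]=min(c[1],149)
    P.append((round(t,2),W(c[0]+12,c[1])))
for n,p in P: print(n,p.round(4),((p-cur)*1e3).round(1)); cur=p
```

```text
pre [ 0.5648 -0.0972  0.248 ] [ 3.510e+01 -2.427e+02 -1.000e-01]
down [ 0.5648 -0.0972  0.147 ] [   0.    0. -101.]
1.7 [ 0.5694 -0.1163  0.149 ] [  4.6 -19.1   2. ]
1.6 [ 0.5706 -0.1215  0.149 ] [ 1.2 -5.2  0. ]
1.5 [ 0.5719 -0.1267  0.149 ] [ 1.3 -5.3  0. ]
1.4 [ 0.5732 -0.132   0.1513] [ 1.3 -5.3  2.3]
1.3 [ 0.5744 -0.1373  0.1508] [ 1.3 -5.3 -0.5]
1.2 [ 0.5757 -0.1425  0.1497] [ 1.2 -5.2 -1.1]
1.1 [ 0.5769 -0.1475  0.1481] [ 1.2 -5.1 -1.6]
1.0 [ 0.578  -0.1524  0.146 ] [ 1.2 -4.9 -2.1]
0.9 [ 0.5791 -0.157   0.1433] [ 1.1 -4.6 -2.6]
0.8 [ 0.5802 -0.1614  0.1403] [ 1.  -4.4 -3.1]
0.7 [ 0.5811 -0.1654  0.1368] [ 1.  -4.  -3.5]
0.6 [ 0.582  -0.1691  0.1329] [ 0.9 -3.7 -3.9]
0.5 [ 0.5828 -0.1724  0.1286] [ 0.8 -3.3 -4.3]
0.4 [ 0.5835 -0.1752  0.124 ] [ 0.7 -2.9 -4.6]
0.3 [ 0.5841 -0.1776  0.1192] [ 0.6 -2.4 -4.8]
0.2 [ 0.5845 -0.1795  0.1141] [ 0.5 -1.9 -5.1]
0.1 [ 0.5848 -0.181   0.1089] [ 0.3 -1.4 -5.2]
-0.0 [ 0.5851 -0.1819  0.1035] [ 0.2 -0.9 -5.4]
```

{"method": "step_arm", "body": {"increments": [{"grip": 0,"delta_pos": [0.005,-0.0347,0],"twist": 0},{"grip": 0,"delta_pos": [0.005,-0.0347,0],"twist": 0},{"grip": 0,"delta_pos": [0.005,-0.0347,0],"twist": 0},{"grip": 0,"delta_pos": [0.005,-0.0347,0],"twist": 0},{"grip": 0,"delta_pos": [0.005,-0.0347,0],"twist": 0},{"grip": 0,"delta_pos": [0.005,-0.0347,0],"twist": 0},{"grip": 0,"delta_pos": [0.005,-0.0345,0],"twist": 0},{"grip": 0,"delta_pos": [0,0,0],"twist": 0},{"grip": 0,"delta_pos": [0,0,0],"twist": 0}]}}

```text
clock: 15.58
position: [0.5641, -0.102, 0.2466]
ee_rot: [0.553, 0.439, 0.554, -0.44]
contact_force: [0.6, -0.1, -0.6]
width: 0.0002
```

{"method": "step_arm", "body": {"increments": [{"grip": 0,"delta_pos": [0,0,-0.034],"twist": 0},{"grip": 0,"delta_pos": [0,0,-0.034],"twist": 0},{"grip": 0,"delta_pos": [0,0,-0.033],"twist": 0},{"grip": 0,"delta_pos": [0,0,0],"twist": 0},{"grip": 0,"delta_pos": [0,0,0],"twist": 0}]}}

```text
clock: 16.0
position: [0.563, -0.0977, 0.1452]
ee_rot: [0.554, 0.437, 0.557, -0.439]
contact_force: [-0.0, -0.6, 0.6]
width: 0.0001
```

{"method": "step_arm", "body": {"increments": [{"grip": 0,"delta_pos": [0.003,-0.01,0.003],"twist": 0},{"grip": 0,"delta_pos": [0.0025,-0.0086,0.001],"twist": 0},{"grip": 0,"delta_pos": [0.0006,-0.0026,0],"twist": 0},{"grip": 0,"delta_pos": [0.0006,-0.0026,0],"twist": 0}]}}

```text
clock: 16.33
position: [0.5727, -0.1223, 0.1528]
ee_rot: [0.556, 0.439, 0.554, -0.437]
contact_force: [-0.0, 4.1, 3.3]
width: -0.0001
```

{"method": "step_arm", "body": {"increments": [{"grip": 0,"delta_pos": [0.0006,-0.0026,0],"twist": 0},{"grip": 0,"delta_pos": [0.0007,-0.0027,0],"twist": 0}]}}

```text
clock: 16.5
position: [0.5733, -0.127, 0.1517]
ee_rot: [0.555, 0.439, 0.555, -0.437]
contact_force: [-0.6, 5.3, 4.8]
width: -0.0
```

{"method": "step_arm", "body": {"increments": [{"grip": 0,"delta_pos": [0.0006,-0.0026,0.001],"twist": 0},{"grip": 0,"delta_pos": [0.0007,-0.0027,0.001],"twist": 0}]}}

```text
clock: 16.67
position: [0.574, -0.1315, 0.1522]
ee_rot: [0.554, 0.439, 0.556, -0.437]
contact_force: [0.9, 5.5, -2.6]
width: 0.0003
```

{"method": "step_arm", "body": {"increments": [{"grip": 0,"delta_pos": [0.0006,-0.0026,-0.0005],"twist": 0},{"grip": 0,"delta_pos": [0.0007,-0.0027,-0.0005],"twist": 0},{"grip": 0,"delta_pos": [0.0006,-0.0026,-0.0005],"twist": 0},{"grip": 0,"delta_pos": [0.0006,-0.0026,-0.0006],"twist": 0}]}}

```text
clock: 17.0
position: [0.5764, -0.142, 0.1505]
ee_rot: [0.555, 0.439, 0.556, -0.437]
contact_force: [0.5, 5.8, 2.8]
width: -0.0002
```

{"method": "step_arm", "body": {"increments": [{"grip": 0,"delta_pos": [0.0006,-0.0026,-0.0008],"twist": 0},{"grip": 0,"delta_pos": [0.0006,-0.0025,-0.0008],"twist": 0}]}}

```text
clock: 17.17
position: [0.5777, -0.1472, 0.149]
ee_rot: [0.555, 0.439, 0.555, -0.437]
contact_force: [-0.6, 7.2, 2.3]
width: -0.0
```

{"method": "step_arm", "body": {"increments": [{"grip": 0,"delta_pos": [0.0006,-0.0025,-0.001],"twist": 0},{"grip": 0,"delta_pos": [0.0006,-0.0024,-0.0011],"twist": 0}]}}

```text
clock: 17.33
position: [0.5789, -0.1522, 0.1469]
ee_rot: [0.555, 0.439, 0.555, -0.437]
contact_force: [-0.2, 4.8, 1.1]
width: -0.0005
```

{"method": "step_arm", "body": {"increments": [{"grip": 0,"delta_pos": [0.0006,-0.0023,-0.0015],"twist": 0},{"grip": 0,"delta_pos": [0.0005,-0.0023,-0.0016],"twist": 0}]}}

```text
clock: 17.5
position: [0.5802, -0.1575, 0.1439]
ee_rot: [0.555, 0.438, 0.555, -0.438]
contact_force: [-0.3, 4.6, 3.1]
width: -0.0002
```

{"method": "step_arm", "body": {"increments": [{"grip": 0,"delta_pos": [0.0005,-0.0022,-0.0017],"twist": 0},{"grip": 0,"delta_pos": [0.0005,-0.0022,-0.0018],"twist": 0}]}}

```text
clock: 17.67
position: [0.5814, -0.1627, 0.1404]
ee_rot: [0.556, 0.438, 0.555, -0.438]
contact_force: [1.1, 3.0, 2.1]
width: 0.0001
```

{"method": "step_arm", "body": {"increments": [{"grip": 0,"delta_pos": [0.0005,-0.002,-0.002],"twist": 0},{"grip": 0,"delta_pos": [0.0005,-0.002,-0.002],"twist": 0}]}}

```text
clock: 17.83
position: [0.5825, -0.1673, 0.1363]
ee_rot: [0.556, 0.438, 0.554, -0.438]
contact_force: [0.9, 1.5, 3.1]
width: 0.0
```

{"method": "step_arm", "body": {"increments": [{"grip": 0,"delta_pos": [0.0004,-0.0016,-0.002],"twist": 0},{"grip": 0,"delta_pos": [0.0004,-0.0015,-0.0022],"twist": 0}]}}

```text
clock: 18.0
position: [0.5833, -0.1708, 0.1321]
ee_rot: [0.556, 0.438, 0.554, -0.438]
contact_force: [0.6, -1.1, 1.8]
width: -0.0002
```

{"method": "step_arm", "body": {"increments": [{"grip": 0,"delta_pos": [0.0004,-0.0013,-0.0022],"twist": 0},{"grip": 0,"delta_pos": [0.0003,-0.0012,-0.0023],"twist": 0}]}}

```text
clock: 18.17
position: [0.5832, -0.1727, 0.1271]
ee_rot: [0.555, 0.438, 0.555, -0.438]
contact_force: [0.0, 0.2, 0.8]
width: -0.0
```

{"method": "step_arm", "body": {"increments": [{"grip": 0,"delta_pos": [0.0003,-0.0012,-0.0023],"twist": 0},{"grip": 0,"delta_pos": [0.0003,-0.0012,-0.0024],"twist": 0}]}}

```text
clock: 18.33
position: [0.5833, -0.1744, 0.1219]
ee_rot: [0.555, 0.438, 0.556, -0.438]
contact_force: [-0.8, 0.0, 0.1]
width: 0.0005
```

{"method": "step_arm", "body": {"increments": [{"grip": 0,"delta_pos": [0.0003,-0.0015,-0.004],"twist": 0},{"grip": 0,"delta_pos": [0.0003,-0.0015,-0.004],"twist": 0},{"grip": 0,"delta_pos": [0.0003,-0.0012,-0.004],"twist": 0},{"grip": 0,"delta_pos": [0,0,-0.003],"twist": 0},{"grip": 0,"delta_pos": [0,0,0],"twist": 0}]}}

```text
clock: 18.75
position: [0.5842, -0.1783, 0.1066]
ee_rot: [0.554, 0.438, 0.556, -0.438]
contact_force: [-0.7, 0.1, 0.4]
width: 0.0005
```

{"method": "step_arm", "body": {"increments": [{"grip": 0,"delta_pos": [0,0,-0.0015],"twist": 0},{"grip": 0,"delta_pos": [0,0,0],"twist": 0}]}}

```text
clock: 18.92
position: [0.5848, -0.1784, 0.106]
ee_rot: [0.555, 0.438, 0.555, -0.438]
contact_force: [-0.8, 0.3, 0.5]
width: 0.0002
```

{"method": "step_arm", "body": {"increments": [{"grip": 0,"delta_pos": [0,0,-0.0015],"twist": 0},{"grip": 0,"delta_pos": [0,0,0],"twist": 0}]}}

```text
clock: 19.08
position: [0.5848, -0.1785, 0.1047]
ee_rot: [0.555, 0.438, 0.555, -0.438]
contact_force: [0.4, 0.5, -0.6]
width: 0.0002
```

{"method": "step_arm", "body": {"increments": [{"grip": 0,"delta_pos": [0,0,-0.001],"twist": 0},{"grip": 0,"delta_pos": [0,0,0],"twist": 0}]}}

```text
clock: 19.25
position: [0.5848, -0.1785, 0.1037]
ee_rot: [0.555, 0.438, 0.555, -0.438]
contact_force: [0.1, 0.4, 0.5]
width: 0.0003
```

{"method": "step_arm", "body": {"increments": [{"grip": 0,"delta_pos": [0,0,-0.001],"twist": 0},{"grip": 0,"delta_pos": [0,0,0],"twist": 0}]}}

```text
clock: 19.42
position: [0.585, -0.1786, 0.103]
ee_rot: [0.555, 0.438, 0.555, -0.438]
contact_force: [0.3, 0.5, 0.5]
width: 0.0003
```

{"method": "step_arm", "body": {"increments": [{"grip": 0,"delta_pos": [0,0,-0.001],"twist": 0},{"grip": 0,"delta_pos": [0,0,0],"twist": 0}]}}

```text
clock: 19.58
position: [0.585, -0.1786, 0.1029]
ee_rot: [0.555, 0.438, 0.555, -0.438]
contact_force: [-1.2, 0.5, 5.2]
width: -0.0001
```

{"method": "step_arm", "body": {"increments": [{"grip": 0,"delta_pos": [0,0,-0.001],"twist": 0},{"grip": 0,"delta_pos": [0,0,0],"twist": 0}]}}

```text
clock: 19.75
position: [0.5851, -0.1786, 0.1027]
ee_rot: [0.556, 0.438, 0.555, -0.438]
contact_force: [-2.3, 1.4, 9.9]
width: -0.0002
```

{"method": "step_arm", "body": {"increments": [{"grip": 0,"delta_pos": [0,0,0.01],"twist": 0},{"grip": 0,"delta_pos": [0,0,0.035],"twist": 0},{"grip": 0,"delta_pos": [0,0,0.035],"twist": 0},{"grip": 0,"delta_pos": [0,0,0.035],"twist": 0},{"grip": 0,"delta_pos": [0,0,0.035],"twist": 0},{"grip": 0,"delta_pos": [-0.015,-0.036,0],"twist": 0},{"grip": 0,"delta_pos": [-0.015,-0.036,0],"twist": 0},{"grip": 0,"delta_pos": [-0.015,-0.036,0],"twist": 0},{"grip": 0,"delta_pos": [-0.015,-0.036,0],"twist": 0},{"grip": 0,"delta_pos": [0,-0.036,0],"twist": 0}]}}

```text
clock: 20.58
position: [0.5221, -0.3596, 0.2516]
ee_rot: [0.554, 0.438, 0.555, -0.439]
contact_force: [1.0, -0.0, 0.1]
width: -0.0003
```

Run:
```python
from h import *
i,K,rr,t=cam('side'); j,K2,r2,t2=cam('top')
cv2.imwrite('pics/side4.png',i[:,:,::-1]);cv2.imwrite('pics/top4.png',j[:,:,::-1])
a=cv2.resize(i[185:310,270:410],None,fx=3.5,fy=3.5,interpolation=cv2.INTER_CUBIC)
b=cv2.resize(j[185:315,278:440],None,fx=1.9,fy=1.9,interpolation=cv2.INTER_CUBIC)
o=np.zeros((440,800,3),np.uint8);o[:a.shape[0],:490]=a;o[:b.shape[0],490:490+b.shape[1]]=b;save(o,'f.png')
s=manip.get_state();print(s['position'],s['clock'],s['contact_force'])
from carr import rect
for n in('top','side'):
  for z,w in((67,(112,150,-38,38)),):
    A=rect(f'pics/{n}0.png',n,z,*w)
    for k in(2,3,4):
        B=rect(f'pics/{n}{k}.png',n,z,70,160,-42,42);q=cv2.minMaxLoc(cv2.matchTemplate(B,A,cv2.TM_CCOEFF_NORMED));print(n,k,round(q[1],3),70+q[3][0]*.5-112)
```

```text
[ 0.52392734 -0.36437974  0.25040126] 20.6833 [0.07024843 1.05650165 0.04383406]
top 2 0.988 -26.0
top 3 0.769 -27.0
top 4 0.838 -33.0
side 2 0.954 -26.0
side 3 0.768 -27.5
side 4 0.961 -32.5
```

View pics/f.png

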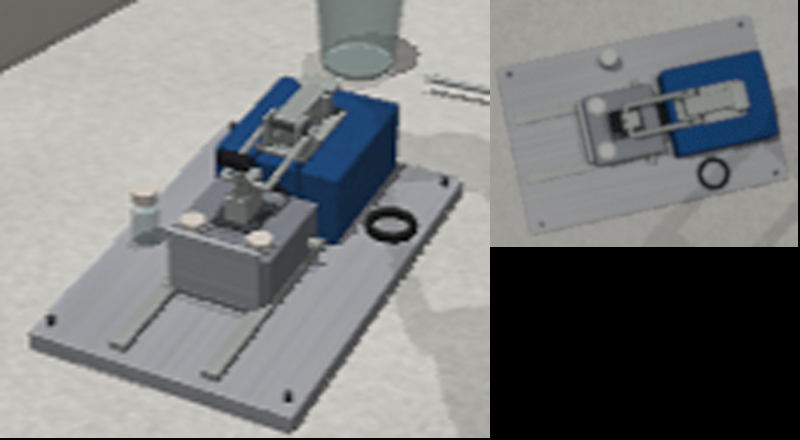

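```bash
python3 -c "
from rig import manip
print(manip.sign_off())"
```

```text
the job is handed in; nothing more can be done
None
```

The carriage is clamped against the seal with the latch closed, and the job is handed in at about 21 s of the 67 s allowed.

- **Carriage:** I pushed it in about 26 mm until the force rose from about 2 N to about 7 N at the seal, then backed off.
- **Loop:** Holding the roller, I took the bar over the lip and felt the floor at about 4 N. I then drew it in to the post at about 9 N. Lifting met about 9 N of resistance, so the bar was caught under the lip.
- **Lever:** I pushed it over with readings of no more than about 8 N. It snapped past centre, and a final press on its rest read about 10 N. These are readings taken every few control rows, so brief peaks between them were not seen.

**Last checks:** With the arm clear, the pictures showed the lever flat and the loop on the keeper. The carriage sat about 6.5 mm further in than at first touch, in both camera views (the nominal distance is 6 mm). The ring, vial, beaker and the visible tip of the screwdriver looked undisturbed. The bottle, jar and dish were outside the last pictures and were not rechecked, but the arm did not go near them.

**One disagreement:** The first camera fit put the station origin about 5 mm off along the rails. I found this from the carriage's travel and corrected it before moving the loop.

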